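# Lay the next bead tray with a spacer bar

## Robot

A 6-joint arm with a two-finger parallel gripper is mounted at the origin on a cart in front of the work surface, level with it; the furniture and walls round the work are solid. World frame = base frame: x ahead of the robot, y to its left, z up, the work surface at z = 0. Lengths are in m, angles in degrees, forces in N, time in s.
With the tool pointing down it reaches from about 0.375 to 0.9 m from the base axis. Payload 3.1 kg.
Tool frame: the origin (TCP) lies on the centre line of the jaws, within the pads' length; the fingertips stand 22 mm ahead of it and the grasp point (between the pads) lies 3 mm ahead of it; z points along the fingers, y is the line along which they close (so a half turn about z gives the same grasp; the last joint's range is limited). The gripper opens to 87 mm and grips with 3 to 60 N. Pads are 19 mm wide; open, the fingers measure 117 mm over their backs; the gripper's body (75 mm by 190 mm) begins 51 mm behind the grasp point.
Start: joints at [56.408, 30.224, 82.088, -0, 67.689, -10.227], TCP at [0.248, 0.574, 0.245] pointing down, gripper open.
Joint ranges: [-176.69, 176.69], [-43.24, 126.21], [12.49, 139.97], [-82, 262], [0, 151.66], [-163.58, 163.58]. Speed limits (degrees/s): [159.86, 159.86, 180, 180, 180, 180].

## Interface

Orientations are given as a 3x3 rotation matrix whose columns are the frame's x, y, z axes.
In Python, from rig import * gives the robot as it stands.
- The arm moves only by the shell command python3 -m jog 'ROWS'. ROWS is text: rows parted by semicolons, each of 7 numbers parted by spaces: the shift along the tool's x, y, z in mm, then the turn, a rotation vector about the tool's x, y, z in rad, then the finger opening in mm, from 0 to 87. In form: tx ty tz ax ay az fingers; .... A call has 1 to 12 rows; each row shifts and turns the commanded pose from where the row before left it, along the tool's axes as they then stand; what a row does not reach is not made up. A row lasts 1/8 s, in which the tool goes at most 62.5 mm and 10.7 degrees, less where a joint would pass 70% of its speed; a pose out of reach is approached as far as the arm can. A call with a gripper value outside its range is refused whole. The fingers move at their own pace and stop on an object; the grip force is fixed at half the most. Time passes only in rows, so rows that do not move let the fingers close. It gives the time, the measured TCP pose, the force, the opening and the grip force at its end, in the units of the state.
- read_state(): the state, without advancing time (a new reading comes with each control period).
- capture(name): name is "side" or "top"; returns a dict with "color" (480x640x3 uint8, red, green, blue), "camera_matrix" (3x3 intrinsics, pixels), "distortion" ([k1, k2, p1, p2, k3] as OpenCV has them; the pictures are not rectified), "R" (3x3) and "t" (3): a world point X has camera coordinates R X + t. Camera axes: x right, y down, z forward; pixel columns grow to the right and rows downward; lengths in m; the calibration is good to about 2 mm. A picture is of the moment at which its call begins. There is no depth.
- hand_in(): hands the job in; it is judged then, once.
Trained networks look in the newest picture that a camera, given by its name, has taken for a name from the list of things; names that differ only in an ending like _2 or _b are one class to them, and where a whole thing is asked for, a point or a joint stands for the part that bears it (a point fixed in the world has none). Each returns a list of dicts, best first, with "conf" (0 to 1); they miss things now and then, are a little off and sometimes report something else, mostly with a low value. They report only what shows in the picture. A call takes as long as a camera call.
- find_in(camera, target): "at" ([x, y, z] in m, in world coordinates, good to about 4 mm: the middle of the surface that is visible of it).
- trace(camera, target): "pixels" (480x640 bool, what is visible of it).
- place_of(camera, target): "at" ([x, y, z] in m, in world coordinates, good to about 4 mm: a listed point, or the origin of a listed thing).
The state is a dict: "time_s": time; "joint_positions": joint angles; "qvel": joint speeds; "tau": joint torques, N m; "position": TCP position; "tcp_rot": TCP orientation; "force": force on the tool from outside, world axes, zero at the start; "moment": the same for the moment, N m; "opening": opening from 0.0 (shut) to 1.0 (fully open); "grasp_force": force on a finger pad.
Only numpy, scipy, OpenCV 4.12 (cv2) and the standard library are available. Lean on these libraries where they do the work, as an engineer would, in place of code of your own. Each camera call takes 0.05 s, during which the arm holds its last target. There are 200 camera calls.

## Task

Lay the loose bead tray as the next of the taped-down row, with an even gap set by the spacer. Stand the wooden spacer bar that is loose on the grey board on edge along the free long side of the row's last tray and let go of it, then slide the loose tray over the board, without lifting it, snug and square against the bar with its ends level with the row. Then take the bar out without disturbing the tray and put it back standing in its own empty cradle, leaving the wide bar in its cradle and the thread spool standing.

Things in the scene. Friction and masses are not known exactly. Their poses are not given: they have to be found in the camera images.
- row_tray: Last tray of the row: dark bead tray, blue floor, 112 (x axis) by 140 (y axis) by 15 mm high, taped to the fixed 18 mm thick grey layout board, immovable. Origin: centre of underside. Its x axis points along the row, to the robot's left, to the next taped-down tray (not listed, 20 mm gap); its free long side looks to -x, 56 mm from the origin. Its y axis points roughly to the robot.
- loose_tray: The tray to be laid: same kind and size (112 mm along x, 140 mm along y, 15 mm high), about 0.3 kg, loose on the board (top 18 mm over the table) to the right of the row's last tray, skew and nearer to the robot. Origin: centre of underside, z up. When laid, its origin is 132 mm (112 mm tray + 20 mm bar) along -x of row_tray and its axes are parallel to row_tray's.
- spacer: Wooden spacer bar, 20 mm thick (x axis), 140 mm long (y axis), 45 mm high, about 0.09 kg, loose on the board (top 18 mm over the table) to the left in front of the row, standing on edge. Origin: centre of its underside, z up. It stands out 30 mm above the tray walls, so it can be gripped across its thickness by the top 22 mm without touching the trays.
- cradle: The spacer's own cradle, empty: open-topped wooden trough fixed to the 18 mm board at the right, inner width 30 mm (x axis), inner length 152 mm (y axis), floor 4 mm thick, walls 6 mm thick, rim 20 mm above the board. Origin: centre of its underside. The wide cradle lies beside it; which is nearer to the row varies.
- wide_cradle: Cradle of the wide bar, fixed to the board: as the other, but inner width 44 mm (x axis). Origin: centre of its underside.
- wide_spacer: Wider wooden bar, 34 mm (x) by 140 mm (y) by 45 mm high, standing in the wide cradle; it is not to be used. Origin: centre of its underside.
- spool: Reel of navy thread, 29 mm diameter, 52 mm high, standing loose on the board in front. Origin: centre of its underside.

How it is judged (in metres and radians):
On the way, in this order (a step that is already met when the one before it is completed fails the run):
1. the spacer stands released along the free long side of the row's last tray (x of spacer in the frame of row_tray between -0.085 and -0.062 m and y of spacer in the frame of row_tray between -0.03 and 0.03 m and angle between the x axis of spacer and the x axis of row_tray, either way round below 0.15 rad and angle between spacer's own z axis and vertical below 0.1 rad and height (world z) of spacer below 0.023 m and contact force between the fingers and spacer below 0.1 N), for 0.2 s.
2. with the spacer standing between them, the loose tray lies square against it, ends level with the row, and is let go (all of step 1 and x of loose_tray in the frame of row_tray between -0.136 and -0.1295 m and y of loose_tray in the frame of row_tray between -0.01 and 0.01 m and angle between the x axis of loose_tray and the x axis of row_tray, either way round below 0.035 rad and angle between loose_tray's own z axis and vertical below 0.05 rad and height (world z) of loose_tray below 0.022 m and contact force between the fingers and loose_tray below 0.1 N), for 0.2 s.
At the end, for the whole second after the job is handed in: Loose tray flat on the board beside the last row tray: gap 17.5 to 24 mm, ends level within 10 mm, parallel within 0.035 rad. Spacer released, still and upright on its own cradle's floor, within 9 mm across and 12 mm along of its middle. Wide bar within 20 mm of its start; spool standing (x of loose_tray in the frame of row_tray between -0.136 and -0.1295 m and y of loose_tray in the frame of row_tray between -0.01 and 0.01 m and angle between the x axis of loose_tray and the x axis of row_tray, either way round below 0.035 rad and angle between loose_tray's own z axis and vertical below 0.05 rad and height (world z) of loose_tray below 0.022 m and x of spacer in the frame of cradle between -0.009 and 0.009 m and y of spacer in the frame of cradle between -0.012 and 0.012 m and angle between the x axis of spacer and the x axis of cradle, either way round below 0.15 rad and angle between spacer's own z axis and vertical below 0.1 rad and height (world z) of spacer between 0.019 and 0.027 m and linear speed of each of spacer, loose_tray below 0.01 m/s and distance of wide_spacer from where it was at the start of the episode below 0.02 m and angle between spool's own z axis and vertical below 0.2 rad); the robot touches nothing.
It fails at once if the loose tray is lifted or tipped instead of slid (height (world z) of loose_tray above 0.03 m or angle between loose_tray's own z axis and vertical above 0.15 rad).
It fails at once if the wide bar is taken from its cradle (distance of wide_spacer from where it was at the start of the episode above 0.03 m).
It fails at once if the thread spool is knocked over (angle between spool's own z axis and vertical above 0.5 rad).
It also fails if it takes over 67 s, if anything falls off the work surface, if the arm or the gripper's body presses on something with over 40 N, if the wrist force passes 120 N, or if a joint passes its speed limit or range.

## Working session

There is one attempt and no reset: what is moved stays moved. The work goes in short steps, Python scripts to look and compute and a shell command to move; the robot and the scene stay as the last step left them, time stands still between calls to the robot, and variables do not carry over. Pictures are saved under pics/ and viewed, at most 11 in all, crops included, and the job is handed in when it is done.

```bash
ls; mkdir -p pics; cat > a.py <<'E'
from rig import *
import cv2,numpy as np
s=read_state(); print(s["time_s"],s["position"],s["tcp_rot"],s["opening"])
for c in("top","side"):
    p=capture(c); cv2.imwrite(f"pics/{c}0.png",p["color"][:,:,::-1])
    print(c,p["camera_matrix"].tolist(),p["distortion"],p["R"].round(3).tolist(),p["t"])
    for n in "row_tray loose_tray spacer cradle wide_cradle wide_spacer spool".split():
        print(n,[(np.round(d["at"],4).tolist(),round(d["conf"],2)) for d in place_of(c,n)][:3])
E
python3 a.py
```

```text
pics
0.0 [0.24744878 0.57318247 0.24357172] [[-9.17994233e-01  3.96591912e-01 -1.20130008e-03]
 [ 3.96593539e-01  9.17992561e-01 -1.79515934e-03]
 [ 3.90838865e-04 -2.12437377e-03 -9.99997667e-01]] 0.9995826584073787
top [[595.9416949312008, 0.0, 312.717539330185], [0.0, 595.9416949312008, 241.02461059377111], [0.0, 0.0, 1.0]] [-0.16999486  0.          0.          0.          0.        ] [[-0.03, -1.0, -0.004], [-0.978, 0.031, -0.204], [0.204, -0.002, -0.979]] [-0.06927468  0.53505562  1.17636345]
row_tray [([0.5914, 0.1124, 0.0185], 0.72)]
loose_tray [([0.5307, -0.099, 0.0149], 0.69)]
spacer [([0.4502, 0.168, 0.0187], 0.65)]
cradle [([0.5604, -0.2852, 0.0181], 0.69)]
wide_cradle []
wide_spacer [([0.5347, -0.401, 0.0234], 0.95)]
spool [([0.424, -0.1887, 0.0153], 0.68)]
side [[471.8080817020868, 0.0, 318.50214570088485], [0.0, 471.8080817020868, 240.25759078596394], [0.0, 0.0, 1.0]] [-0.01899996  0.          0.          0.          0.        ] [[0.866, -0.5, -0.006], [-0.283, -0.48, -0.831], [0.413, 0.721, -0.557]] [-0.50586879  0.14676641  0.89016493]
row_tray [([0.5932, 0.1128, 0.0165], 0.81)]
loose_tray [([0.5326, -0.0997, 0.0172], 0.72)]
spacer [([0.4545, 0.1696, 0.0182], 0.53)]
cradle [([0.5586, -0.2844, 0.0209], 0.57)]
wide_cradle [([0.5338, -0.3989, 0.0159], 0.97)]
wide_spacer [([0.528, -0.4003, 0.0201], 0.8), ([0.5328, -0.099, 0.013], 0.15)]
spool [([0.4217, -0.1958, 0.0202], 0.83)]
```

View pics/top0.png

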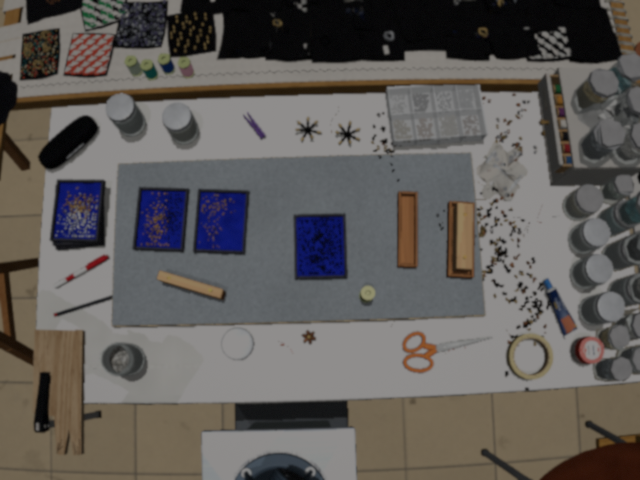

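View pics/side0.png

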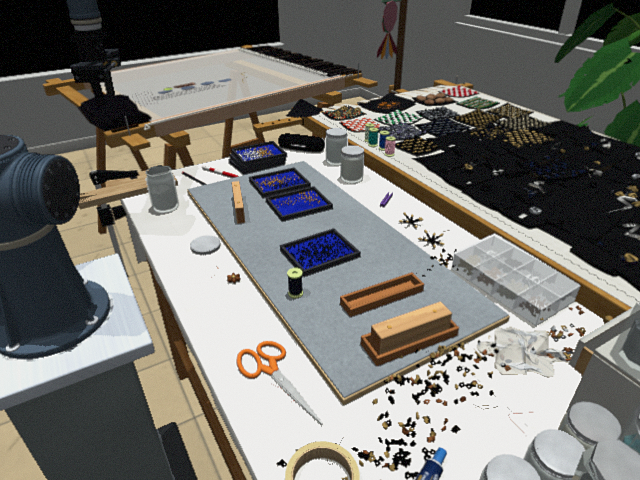

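The top view shows the row tray at about (222,222), the loose tray at (321,246) and the skewed spacer at (190,285). The empty cradle is at (407,230), the wide one with its bar at (461,240), and the spool at (367,293). The side view agrees. Next I fit box silhouettes to both cameras' masks.

```bash
cat > fit.py <<'E'
from rig import *
import cv2,numpy as np
from scipy.optimize import least_squares
DIM=dict(row_tray=(.112,.140,.015),loose_tray=(.112,.140,.015),spacer=(.02,.14,.045),cradle=(.042,.164,.02),wide_spacer=(.034,.14,.045),spool=(.029,.029,.052))
def proj(p,X):
    return cv2.projectPoints(np.float64(X),cv2.Rodrigues(p["R"])[0],p["t"],p["camera_matrix"],p["distortion"])[0][:,0]
def box(q,d):
    c,s=np.cos(q[2]),np.sin(q[2]); P=np.array([[i*d[0]/2,j*d[1]/2,k*d[2]] for i in(-1,1) for j in(-1,1) for k in(0,1)])
    return np.c_[q[0]+c*P[:,0]-s*P[:,1],q[1]+s*P[:,0]+c*P[:,1],q[3]+P[:,2]]
def fit(names,cams=("top","side"),yaw0={},zfix=None):
    pics={c:capture(c) for c in cams}; out={}
    for n in names:
        cs={};at=None
        for c in cams:
            r=trace(c,n); a=place_of(c,n)
            if a and at is None: at=a[0]["at"]
            if not r: continue
            m=r[0]["pixels"].astype(np.uint8)
            k=max(cv2.findContours(m,cv2.RETR_EXTERNAL,cv2.CHAIN_APPROX_NONE)[0],key=cv2.contourArea)
            cs[c]=cv2.convexHull(k)[:,0] if 0 else k[:,0].astype(float)
        def res(q,full=False):
            if zfix is not None: q=np.r_[q[:3],zfix]
            r=[]
            for c in cs:
                h=cv2.convexHull(proj(pics[c],box(q,DIM[n])).astype(np.float32))
                r+=[cv2.pointPolygonTest(h,(float(x),float(y)),True)-.5 for x,y in cs[c]]  # mask contour lies ~.5px inside
            return np.array(r)
        best=min((least_squares(res,[at[0],at[1],y,.018],loss="soft_l1",f_scale=1,x_scale=[.01,.01,.1,.01],diff_step=1e-4) for y in (yaw0.get(n,np.pi/2)+np.array([-.3,0,.3]))),key=lambda s:s.cost)
        out[n]=best.x
        print(n,best.x.round(4),"deg",round(np.degrees(best.x[2]),2),"med px",round(float(np.median(abs(res(best.x)))),2),list(cs))
    return out
def rel(a,b):  # b in frame a
    d=b[:2]-a[:2];c,s=np.cos(a[2]),np.sin(a[2]); return c*d[0]+s*d[1],-s*d[0]+c*d[1],b[2]-a[2]
E
cat > b.py <<'E'
from fit import *
for cams in (("top","side"),("top",),("side",)):
    print(cams); o=fit(["row_tray","loose_tray","spacer","cradle","spool"],cams,{"spacer":1.57-.3},zfix=None if len(cams)>1 else .018)
E
python3 b.py
```

```text
('top', 'side')
row_tray [0.5889 0.1098 1.5036 0.0189] deg 86.15 med px 0.62 ['top', 'side']
loose_tray [ 0.5279 -0.1004  1.5605  0.0197] deg 89.41 med px 0.47 ['top', 'side']
spacer [ 0.4501  0.1688 -0.304   0.0201] deg -17.42 med px 0.29 ['top', 'side']
cradle [ 0.5594 -0.2862  1.5135  0.0193] deg 86.72 med px 0.37 ['top', 'side']
spool [ 0.4211 -0.1917  1.0958  0.0185] deg 62.79 med px 0.61 ['top', 'side']
('top',)Traceback (most recent call last):
  File "b.py", line 3, in <module>
    print(cams); o=fit(["row_tray","loose_tray","spacer","cradle","spool"],cams,{"spacer":1.57-.3},zfix=None if len(cams)>1 else .018)
                   ~~~^^^^^^^^^^^^^^^^^^^^^^^^^^^^^^^^^^^^^^^^^^^^^^^^^^^^^^^^^^^^^^^^^^^^^^^^^^^^^^^^^^^^^^^^^^^^^^^^^^^^^^^^^^^^^^^^
  File "fit.py", line 28, in fit
    best=min((least_squares(res,[at[0],at[1],y,.018],loss="soft_l1",f_scale=1,x_scale=[.01,.01,.1,.01],diff_step=1e-4) for y in (yaw0.get(n,np.pi/2)+np.array([-.3,0,.3]))),key=lambda s:s.cost)
  File "fit.py", line 28, in <genexpr>
    best=min((least_squares(res,[at[0],at[1],y,.018],loss="soft_l1",f_scale=1,x_scale=[.01,.01,.1,.01],diff_step=1e-4) for y in (yaw0.get(n,np.pi/2)+np.array([-.3,0,.3]))),key=lambda s:s.cost)
                                 ~~^^^
TypeError: 'NoneType' object is not subscriptable
```

```bash
python3 - <<'E'
import re
s=open("fit.py").read()
s=s.replace("        def res(q","        if at is None or not cs: print(n,'not found',cams); continue\n        def res(q")
open("fit.py","w").write(s)
E
cat > b.py <<'E'
from fit import *
for cams in (("top","side"),("top",),("side",)):
    print(cams); o=fit(["row_tray","loose_tray","spacer","cradle"],cams,{"spacer":-.3},zfix=.018)
    if "row_tray" in o:
        for n in o: print("  rel",n,np.round(rel(o["row_tray"],o[n]),4))
for c in ("top","side"):
    p=capture(c);im=p["color"][:,:,::-1].copy()
    for n in o:
        h=cv2.convexHull(proj(p,box(o[n],DIM[n])).astype(np.float32)); cv2.polylines(im,[np.int32(h*8)],True,(0,255,0),1,shift=3)
    cv2.imwrite(f"pics/fit_{c}.png",cv2.resize(im[150:340,120:480] if c=="top" else im[140:340,190:480],None,fx=2.2,fy=2.2,interpolation=cv2.INTER_CUBIC))
E
python3 b.py
```

```text
('top', 'side')
row_tray [0.5897 0.1102 1.4973 0.018 ] deg 85.79 med px 0.6 ['top', 'side']
loose_tray [ 0.5285 -0.0996  1.5534  0.018 ] deg 89.0 med px 0.68 ['top', 'side']
spacer [ 0.4504  0.1702 -0.3116  0.018 ] deg -17.85 med px 0.32 ['top', 'side']
cradle [ 0.5593 -0.2866  1.5059  0.018 ] deg 86.28 med px 0.36 ['top', 'side']
  rel row_tray [0. 0. 0.]
  rel loose_tray [-0.2137  0.0455  0.0561]
  rel spacer [ 0.0496  0.1433 -1.8089]
  rel cradle [-0.398   0.0012  0.0086]
('top',)
row_tray not found ('top',)
loose_tray [ 0.5272 -0.0997  1.5648  0.018 ] deg 89.66 med px 0.38 ['top']
spacer [ 0.4504  0.169  -0.3152  0.018 ] deg -18.06 med px 0.25 ['top']
cradle [ 0.5583 -0.2873  1.5033  0.018 ] deg 86.13 med px 0.06 ['top']
('side',)
row_tray [0.5906 0.1127 1.4838 0.018 ] deg 85.02 med px 0.48 ['side']
loose_tray [ 0.5305 -0.098   1.5787  0.018 ] deg 90.45 med px 0.33 ['side']
spacer [ 0.4502  0.17   -0.3033  0.018 ] deg -17.38 med px 0.39 ['side']
cradle [ 0.5608 -0.2852  1.5003  0.018 ] deg 85.96 med px 0.28 ['side']
  rel row_tray [0. 0. 0.]
  rel loose_tray [-0.2151  0.0416  0.0949]
  rel spacer [ 0.0449  0.1448 -1.7871]
  rel cradle [-0.399  -0.0049  0.0164]
```

```bash
cat > tr.py <<'E'
from fit import *
def tray(name,c,guess,z=.018,dim=None):
    """sub-pixel outline by colour: tray dark/blue against grey board; pose on known z"""
    p=capture(c) ; im=cv2.resize(p["color"],None,fx=4,fy=4,interpolation=cv2.INTER_LINEAR)
    d=dim or DIM[name]
    h0=cv2.convexHull(proj(p,box(np.r_[guess[:3],z],np.array(d)+[.016,.016,0])).astype(np.float32))
    roi=np.zeros(im.shape[:2],np.uint8); cv2.fillPoly(roi,[np.int32(h0*4+1.5)],1)
    v=im[:,:,1].astype(np.float32)          # green: low for dark walls and blue floor
    bg=np.median(v[(roi>0)&(cv2.erode(roi,np.ones((9,9)))==0)]); 
    m=((v<.62*bg)&(roi>0)).astype(np.uint8); m=cv2.morphologyEx(m,cv2.MORPH_OPEN,np.ones((5,5)))
    k=max(cv2.findContours(m,cv2.RETR_EXTERNAL,cv2.CHAIN_APPROX_NONE)[0],key=cv2.contourArea)
    k=cv2.convexHull(k)[:,0] if name=="x" else k[:,0]
    pts=(k-1.5)/4.
    def res(q):
        h=cv2.convexHull(proj(p,box(np.r_[q,z],d)).astype(np.float32))
        return np.array([cv2.pointPolygonTest(h,(float(x),float(y)),True)-.1 for x,y in pts])
    s=least_squares(res,guess[:3],loss="soft_l1",f_scale=.3,x_scale=[.01,.01,.1],diff_step=1e-4)
    print(name,c,s.x.round(4),round(np.degrees(s.x[2]),2),"bg",bg,"med",round(float(np.median(abs(res(s.x)))),2))
    return s.x,p
if __name__=="__main__":
    for c in ("top","side"):
        a,p=tray("row_tray",c,[.590,.111,1.497]); b,p=tray("loose_tray",c,[.5285,-.0997,1.56])
        print("  rel",np.round(rel(a,b),4))
        im=p["color"][:,:,::-1].copy()
        im=im[150:340,120:480] if c=="top" else im[140:340,190:480]; o=(120,150) if c=="top" else (190,140)
        im=cv2.resize(im,None,fx=2.2,fy=2.2)
        for n,q in(("row_tray",a),("loose_tray",b),("spacer",[.4504,.1695,-.31]),("cradle",[.5593,-.2866,1.503])):
            h=cv2.convexHull(proj(p,box(np.r_[q,.018],DIM[n])).astype(np.float32)); cv2.polylines(im,[np.int32(((h-o)*2.2+.6)*8)],True,(0,255,0),1,shift=3)
        cv2.imwrite(f"pics/fit_{c}.png",im)
E
python3 tr.py
```

```text
row_tray top [0.5881 0.1092 1.5001] 85.95 bg 100.0 med 0.69
loose_tray top [ 0.527  -0.1008  1.5607] 89.42 bg 100.0 med 0.79
  rel [-0.2137  0.0461  0.0606]
row_tray side [0.5906 0.1162 1.4967] 85.76 bg 160.0 med 0.48
loose_tray side [ 0.5289 -0.098   1.5574] 89.23 bg 160.0 med 0.46
  rel [-0.2182  0.0457  0.0607]
```

View pics/fit_top.png

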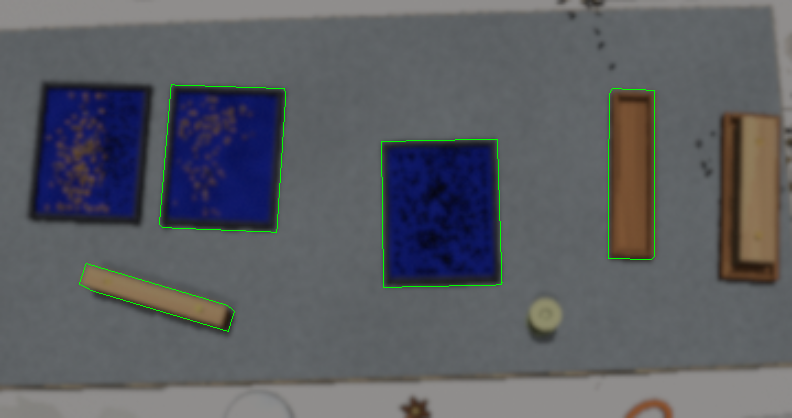

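The overlay fits. The row is at about (0.589, 0.110, 85.9°), the spacer at (0.450, 0.170, −17.8°) and the cradle at (0.559, −0.287, 86.2°). I'm moving above the spacer.

```bash
cat > go.py <<'E'
import sys
from rig import *
import numpy as np
# usage: go.py x y z yaw_of_tool_y_deg -> shift in tool axes (mm) from measured pose, turn left
s=read_state();R=s["tcp_rot"];p=s["position"]
yaw=np.degrees(np.arctan2(R[1,1],R[0,1]))
x,y,z,w=map(float,sys.argv[1:5]); d=R.T@(np.array([x,y,z])-p)*1e3
print("t",round(s["time_s"],2),"pos",p.round(4),"yaw",yaw.round(2),"tilt",R[:,2].round(4),"F",np.round(s["force"],1),"open",round(s["opening"]*87,1),"gf",np.round(s["grasp_force"],1))
print("shift mm",d.round(1),"az",np.radians(-((w-yaw+180)%360-180)).round(4))
E
python3 -m jog '-43.3 -36.4 5 0 0 0 60; -43.3 -36.4 5 0 0 0 60; -43.3 -36.4 5 0 0 0 60; -43.3 -36.4 5 0 0 0 60; -43.3 -36.4 5 0 0 0 60; -43.3 -36.4 5 0 0 0 60; -43.3 -36.4 5 0 0 0 60; -43.3 -36.4 5 0 0 0 60; 0 0 0 0 0 0.18 60; 0 0 0 0 0 0.18 60; 0 0 0 0 0 0.18 60; 0 0 0 0 0 0.18 60'
python3 -m jog '0 0 0 0 0 0.18 60; 0 0 0 0 0 0.18 60; 0 0 0 0 0 0.18 60; 0 0 0 0 0 0.18 60;0 0 0 0 0 0 60;0 0 0 0 0 0 60'
python3 go.py .4504 .1695 .062 -17.8
```

```text
time_s: 5.65
position: [0.4506, 0.1689, 0.2047]
tcp_rot: [[-0.423, 0.906, 0.0], [0.906, 0.423, 0.0], [-0.0, 0.0, -1.0]]
force: [0.6, 0.5, -0.3]
opening: 0.686
grasp_force: 0.0
time_s: 6.4
position: [0.4504, 0.169, 0.2046]
tcp_rot: [[0.271, 0.963, 0.0], [0.963, -0.271, -0.0], [0.0, 0.0, -1.0]]
force: [1.5, -0.6, -0.0]
opening: 0.692
grasp_force: 0.0
t 6.4 pos [0.4504 0.169  0.2046] yaw -15.72 tilt [ 2.e-04 -0.e+00 -1.e+00] F [ 1.5 -0.6 -0. ] open 60.2 gf 0.0
shift mm [ 4.000e-01 -1.000e-01  1.426e+02] az 0.0362
```

```bash

python3 -m jog '0 0 40 0 0 0.036 60; 0 0 40 0 0 0 60; 0 0 35 0 0 0 60; 0 0 20 0 0 0 60; 0 0 6.5 0 0 0 60; 0 0 0 0 0 0 15; 0 0 0 0 0 0 15; 0 0 0 0 0 0 15; 0 0 0 0 0 0 15; 0 0 0 0 0 0 15'
python3 go.py .4504 .1695 .062 -17.8
```

```text
time_s: 7.65
position: [0.4505, 0.1691, 0.0634]
tcp_rot: [[0.308, 0.951, 0.001], [0.951, -0.308, 0.0], [0.0, 0.001, -1.0]]
force: [0.1, -0.7, 2.1]
opening: 0.23
grasp_force: 30.0
t 7.65 pos [0.4505 0.1691 0.0634] yaw -17.93 tilt [ 6.e-04  1.e-04 -1.e+00] F [ 0.1 -0.7  2.1] open 20.0 gf 30.0
shift mm [ 0.4 -0.2  1.4] az -0.0023
```

```bash

python3 -m jog '0 0 -10 0 0 0 15; 0 0 -25 0 0 0 15; 0 0 -25 0 0 0 15; 0 0 0 0 0 0.166 15; 0 0 0 0 0 0.166 15; 0 0 0 0 0 0.166 15; 0 0 0 0 0 0.166 15; 0 0 0 0 0 0.166 15; 0 0 0 0 0 0.166 15; 0 0 0 0 0 0.166 15; 0 0 0 0 0 0.166 15; 0 0 0 0 0 0 15' | grep -E "opening|time"
python3 go.py .584 .0407 .08 -94.1
```

```text
time_s: 9.15
opening: 0.229
t 9.15 pos [0.4502 0.169  0.1235] yaw -93.91 tilt [ 1.e-04 -0.e+00 -1.e+00] F [-0.1 -0.3 -1.5] open 19.9 gf 30.0
shift mm [142.2 118.9  43.5] az 0.0033
```

```bash

python3 -m jog '28.4 23.8 0 0 0 0.003 15; 28.4 23.8 0 0 0 0 15; 28.4 23.8 0 0 0 0 15; 28.4 23.8 0 0 0 0 15; 28.4 23.8 0 0 0 0 15; 0 0 20 0 0 0 15; 0 0 15 0 0 0 15; 0 0 0 0 0 0 15' | grep -E "opening|time"
python3 go.py .584 .0407 .08 -94.1
cat > look.py <<'E'
import sys
from fit import *
for c in ("top","side"):
    p=capture(c); x=[int(v) for v in (sys.argv[2:6] if c=="top" else sys.argv[6:10])]
    im=p["color"][x[1]:x[3],x[0]:x[2],::-1]
    cv2.imwrite(f"pics/{c}_{sys.argv[1]}.png",cv2.resize(im,(400*im.shape[1]//im.shape[0],400) if im.shape[1]<2*im.shape[0] else (780,780*im.shape[0]//im.shape[1]),interpolation=cv2.INTER_CUBIC))
a=cv2.imread(f"pics/top_{sys.argv[1]}.png");b=cv2.imread(f"pics/side_{sys.argv[1]}.png")
h=400
r=np.hstack([cv2.resize(i,(i.shape[1]*h//i.shape[0],h)) for i in (a,b)])
f=min(1,800/r.shape[1]);cv2.imwrite(f"pics/{sys.argv[1]}.png",cv2.resize(r,None,fx=f,fy=f))
E
python3 look.py place 170 170 290 290 220 140 360 260
```

```text
time_s: 10.15
opening: 0.23
t 10.15 pos [0.5815 0.0406 0.0866] yaw -94.1 tilt [-4.3e-03  5.0e-04 -1.0e+00] F [ 0.1  0.2 -0.8] open 20.0 gf 30.0
shift mm [ 2.5 -0.3  6.6] az 0.0
```

View pics/place.png

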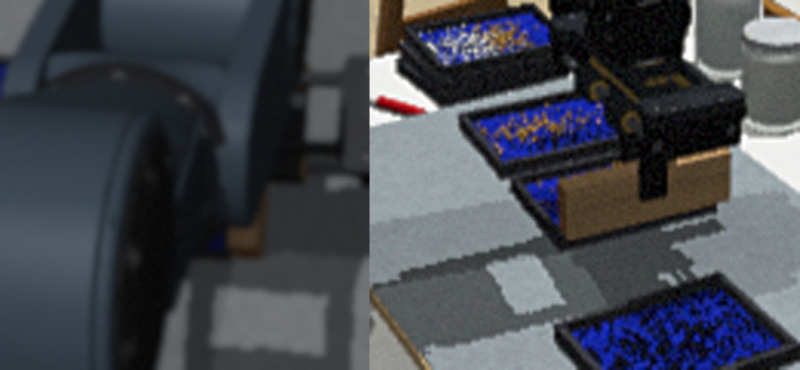

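The side view shows the bar held level above the board, beside the row tray's free side. I'll check the robot against the camera with a fit.

```bash
python3 - <<'E'
from fit import *
import fit as f
s=read_state();z=s["position"][2]-.0454
print(s["position"],z)
pics=capture("side"); r=trace("side","spacer")[0]
k=max(cv2.findContours(r["pixels"].astype(np.uint8),cv2.RETR_EXTERNAL,cv2.CHAIN_APPROX_NONE)[0],key=cv2.contourArea)[:,0]
def res(q):
    h=cv2.convexHull(proj(pics,box([q[0],q[1],q[2],z],DIM["spacer"])).astype(np.float32))
    return [cv2.pointPolygonTest(h,(float(x),float(y)),True)-.5 for x,y in k]
b=least_squares(res,[.5815,.0406,1.499],loss="soft_l1",f_scale=.5,x_scale=[.01,.01,.1],diff_step=1e-4)
print(b.x,r["conf"],np.median(np.abs(res(b.x))))
fit(["row_tray"],("side",),zfix=.018)
E
```

```text
[0.58290162 0.04054343 0.08802738] 0.042627379404471415
[0.58403998 0.04077719 1.4622187 ] 0.96 0.5178753584015764
row_tray [0.5955 0.1149 1.5431 0.018 ] deg 88.41 med px 1.14 ['side']
```

```bash

python3 -m jog '1 0 10 0 0 0 15; 0 0 8 0 0 0 15; 0 0 4 0 0 0 15; 0 0 2 0 0 0 15; 0 0 0 0 0 0 15; 0 0 0 0 0 0 15' | grep -E "force|time|pos"
python3 -m jog '0 -1 0 0 0 0 15; 0 -1 0 0 0 0 15; 0 0 0 0 0 0 15'  | grep -E "force|time|pos"
```

```text
time_s: 11.25
position: [0.5845, 0.04, 0.0642]
force: [-0.9, 0.2, -1.3]
grasp_force: 30.0
time_s: 11.62
position: [0.5845, 0.0421, 0.0641]
force: [0.2, 0.5, -1.4]
grasp_force: 30.0
```

```bash

for i in 1; do python3 -m jog '0 -1 0 0 0 0 15; 0 -1 0 0 0 0 15; 0 0 0 0 0 0 15'  | grep -E "force|time|pos"; done
python3 -m jog '0 -1 0 0 0 0 15; 0 0 0 0 0 0 15'  | grep -E "force|time|pos"
```

```text
time_s: 12.0
position: [0.5846, 0.0441, 0.064]
force: [-0.4, 0.2, -2.0]
grasp_force: 30.0
time_s: 12.25
position: [0.5847, 0.0448, 0.064]
force: [0.2, -0.4, -0.1]
grasp_force: 30.0
```

```bash

python3 -m jog '0 -1 0 0 0 0 15; 0 0 0 0 0 0 15'  | grep -E "force|time|pos"
python3 -m jog '0 -1 0 0 0 0 15; 0 0 0 0 0 0 15'  | grep -E "force|time|pos"
python3 go.py .584 .0407 .08 -94.1
```

```text
time_s: 12.5
position: [0.5847, 0.045, 0.0641]
force: [-0.9, -5.3, -1.0]
grasp_force: 30.0
time_s: 12.75
position: [0.5847, 0.0451, 0.0641]
force: [-1.7, -8.0, -1.1]
grasp_force: 30.0
t 12.75 pos [0.5847 0.0451 0.0641] yaw -94.12 tilt [-5.0e-04 -2.9e-03 -1.0e+00] F [-1.7 -8.  -1.1] open 19.9 gf 30.0
shift mm [ -0.4   4.5 -15.9] az -0.0004
```

```bash

python3 -m jog '0 2 0 0 0 0 15; 0 0 0.7 0 0 0 15; 0 0 0 0 0 0 60; 0 0 0 0 0 0 60; 0 0 0 0 0 0 60; 0 0 -10 0 0 0 60; 0 0 -40 0 0 0 60; 0 0 -40 0 0 0 60; 0 0 0 0 0 0 60' | grep -E "force|time|pos"
python3 -m jog '-8.7 40.3 0 0 0 0 50; -8.7 40.3 0 0 0 0 50;-8.7 40.3 0 0 0 0 50;-8.7 40.3 0 0 0 0 50;-8.7 40.3 0 0 0 0 50;0 0 0 0 0 -0.061 50; 0 0 0 0 0 0 50' | grep -E "force|time|pos"
python3 go.py .527 -.1533 .044 -90.6
python3 look.py rel 170 170 290 290 220 140 360 260
cat > s.py <<'E'
from fit import *
o=fit(["spacer","loose_tray"],("side",),{"spacer":1.5},zfix=.018)
E
python3 s.py
```

```text
time_s: 13.88
position: [0.5874, 0.0448, 0.1575]
force: [0.2, -0.0, -0.7]
grasp_force: 0.0
time_s: 14.75
position: [0.5259, -0.1531, 0.1528]
force: [1.0, -0.2, 0.2]
grasp_force: 0.0
t 14.75 pos [ 0.5259 -0.1531  0.1528] yaw -90.81 tilt [-1.3e-03  8.0e-04 -1.0e+00] F [ 1.  -0.2  0.2] open 50.0 gf 0.0
shift mm [  1.3   0.3 108.8] az -0.0037
spacer [0.5885 0.0473 1.4752 0.018 ] deg 84.52 med px 0.76 ['side']
loose_tray [ 0.53   -0.0974  1.575   0.018 ] deg 90.24 med px 0.39 ['side']
```

View pics/rel.png

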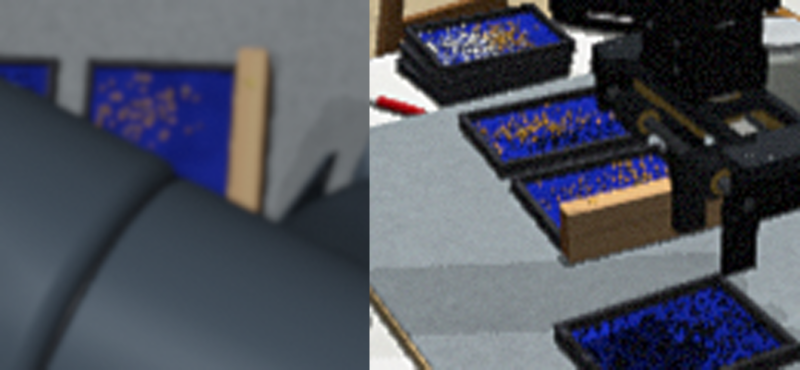

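The bar stands released along the row tray. Now I descend astride the loose tray's outer long wall.

```bash

python3 -m jog '1.3 0 40 0 0 -0.004 50; 0 0 35 0 0 0 50; 0 0 20 0 0 0 50; 0 0 5 0 0 0 50; 0 0 4 0 0 0 50; 0 0 0 0 0 0 50' | grep -E "force|time|pos"
python3 -m jog '0 0 2 0 0 0 50; 0 0 0 0 0 0 50' | grep -E "force|time|pos"
python3 look.py wall 270 190 400 290 260 210 400 320
```

```text
time_s: 15.85
position: [0.5283, -0.153, 0.0499]
force: [-0.3, -0.3, -0.1]
grasp_force: 0.0
time_s: 16.1
position: [0.5281, -0.1529, 0.0478]
force: [0.0, -0.2, -0.9]
grasp_force: 0.0
```

View pics/wall.png

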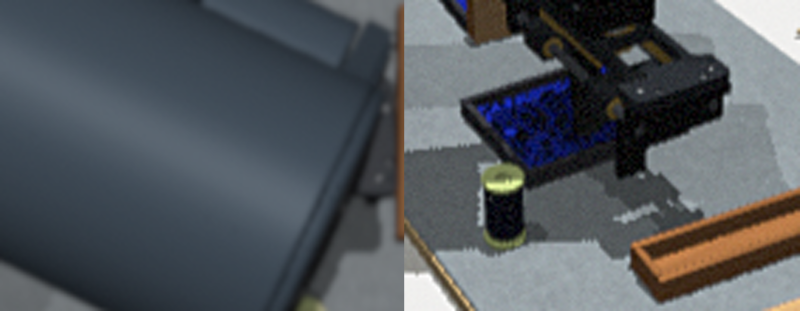

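One finger is inside the tray and the other is outside it, so I close on the wall.

```bash

python3 -m jog '0 0 1 0 0 0 50; 0 0 0 0 0 0 30; 0 0 0 0 0 0 12; 0 0 0 0 0 0 0; 0 0 0 0 0 0 0; 0 0 0 0 0 0 0; 0 0 0 0 0 0 0; 0 0 0 0 0 0 0' | grep -E "force|time|pos|open"
python3 s.py;python3 go.py .527 -.1533 .0465 -90.6
```

```text
time_s: 17.2
position: [0.5278, -0.1527, 0.0463]
force: [0.2, 1.2, 0.1]
opening: 0.072
grasp_force: 30.0
spacer not found ('side',)
loose_tray [ 0.5312 -0.0987  1.5632  0.018 ] deg 89.56 med px 0.55 ['side']
t 17.45 pos [ 0.5278 -0.1528  0.0463] yaw -90.47 tilt [-1.e-04  1.e-04 -1.e+00] F [0.1 1.  0. ] open 6.6 gf 30.0
shift mm [-0.8  0.6 -0.2] az 0.0023
```

```bash

python3 -m jog '0 0 0 0 0 0.032 0; 0 0 0 0 0 0.031 0; 0 0 0 0 0 0 0; 5 -9 0 0 0 0 0; 7 -12 0 0 0 0 0; 7 -12 0 0 0 0 0; 7 -12 0 0 0 0 0; 7 -12 0 0 0 0 0; 6 -10 0 0 0 0 0; 4 -7 0 0 0 0 0; 0 0 0 0 0 0 0' | grep -E "force|time|pos|open"
python3 s.py;python3 go.py .5766 -.0738 .0465 -94.1
python3 look.py slid 170 170 350 300 220 150 380 290
```

```text
time_s: 18.82
position: [0.5767, -0.081, 0.0464]
force: [0.8, 1.9, 0.7]
opening: 0.078
grasp_force: 30.0
spacer [ 0.4503 -0.1446  2.5573  0.018 ] deg 146.52 med px 0.85 ['side']
loose_tray [ 0.5823 -0.0276  1.4925  0.018 ] deg 85.51 med px 0.39 ['side']
t 19.07 pos [ 0.576  -0.0821  0.0464] yaw -94.13 tilt [ 3.e-04  3.e-04 -1.e+00] F [ 0.6  2.1 -0.2] open 6.5 gf 30.0
shift mm [-0.1 -8.4 -0.1] az -0.0005
```

View pics/slid.png

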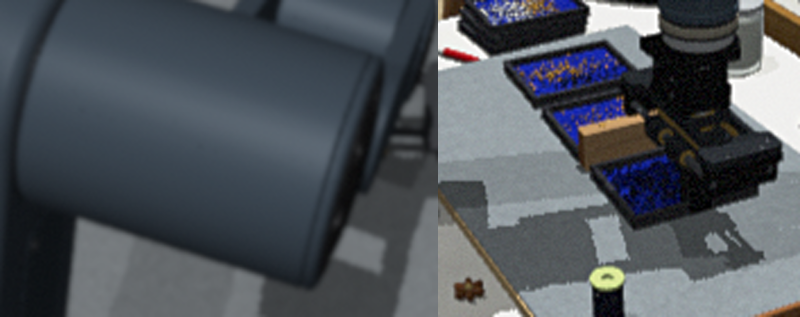

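Tray and bar are both upright, the tray is square, and the gap is about 8 mm. I'm closing it slowly.

```bash

python3 -m jog '0 -2 0 0 0 0 0; 0 -2 0 0 0 0 0; 0 -1.5 0 0 0 0 0; 0 -1 0 0 0 0 0; 0 0 0 0 0 0 0' | grep -E "force|time|pos"
python3 -m jog '0 -1 0 0 0 0 0; 0 0 0 0 0 0 0' | grep -E "force|time|pos"
python3 -m jog '0 -1 0 0 0 0 0; 0 0 0 0 0 0 0' | grep -E "force|time|pos"
```

```text
time_s: 19.8
position: [0.5765, -0.0755, 0.0464]
force: [-0.8, -1.5, -0.6]
grasp_force: 30.0
time_s: 20.05
position: [0.5766, -0.0745, 0.0463]
force: [-0.9, -1.3, 0.9]
grasp_force: 30.0
time_s: 20.3
position: [0.5766, -0.0735, 0.0464]
force: [-0.0, -1.2, -0.3]
grasp_force: 30.0
```

```bash

python3 -m jog '0 -1 0 0 0 0 0; 0 0 0 0 0 0 0' | grep -E "force|pos"
python3 -m jog '0 -1 0 0 0 0 0; 0 0 0 0 0 0 0' | grep -E "force|pos"
python3 go.py .5766 -.0738 .0465 -94.1
```

```text
position: [0.5767, -0.0733, 0.0464]
force: [-0.9, -4.5, -0.3]
grasp_force: 30.0
position: [0.5767, -0.0732, 0.0464]
force: [-2.3, -8.1, -0.7]
grasp_force: 30.0
t 20.8 pos [ 0.5767 -0.0732  0.0464] yaw -94.02 tilt [-1.0e-04 -2.4e-03 -1.0e+00] F [-2.3 -8.1 -0.7] open 6.8 gf 30.0
shift mm [-0.1  0.6 -0.1] az 0.0014
```

```bash

python3 -m jog '0 1.5 0 0 0 0 0; 0 0 0 0 0 0 30; 0 0 0 0 0 0 30; 0 0 0 0 0 0 30; 0 0 -15 0 0 0 30; 0 0 -40 0 0 0 40; 0 0 -50 0 0 0 40; -30 50 -20 0 0 0 40; -30 60 0 0 0 0 50; -10 60 0 0 0 0 50; 0 60 0 0 0 0 50; 0 0 0 0 0 0 50' | grep -E "force|time|pos"
cat > chk.py <<'E'
from tr import *
R=[.589,.1107,1.499]
for c in ("top","side"):
    try:
        a,p=tray("row_tray",c,R); b,p=tray("loose_tray",c,[.5796,-.021,1.499]); print("  rel",np.round(rel(a,b),4))
    except Exception as e: print(e)
fit(["row_tray","loose_tray","spacer","cradle","spool"],yaw0={"spacer":1.5},zfix=.018)
E
python3 chk.py
python3 look.py laid 170 160 430 310 220 150 400 300
```

```text
time_s: 22.3
position: [0.4932, -0.2989, 0.1729]
force: [0.6, -0.4, 0.4]
grasp_force: 0.0
row_tray top [0.5836 0.1047 1.5028] 86.1 bg 95.0 med 0.62
loose_tray top [ 0.5778 -0.0154  1.4511] 83.14 bg 90.0 med 1.27
  rel [-0.1202 -0.0023 -0.0517]
row_tray side [0.5861 0.1173 1.473 ] 84.4 bg 32.0 med 2.03
loose_tray side [ 0.589  -0.0137  1.4223] 81.49 bg 63.0 med 2.68
  rel [-0.13   -0.0157 -0.0506]
row_tray [0.589  0.1054 1.5569 0.018 ] deg 89.21 med px 1.27 ['top', 'side']
loose_tray [ 0.577  -0.0191  1.4943  0.018 ] deg 85.62 med px 0.81 ['top', 'side']
spacer [ 0.5838 -0.0047  0.6539  0.018 ] deg 37.46 med px 5.05 ['top', 'side']
cradle [ 0.5595 -0.2855  1.4926  0.018 ] deg 85.52 med px 0.67 ['top', 'side']
spool [ 0.4229 -0.1883  2.6786  0.018 ] deg 153.47 med px 1.04 ['side']
```

View pics/laid.png

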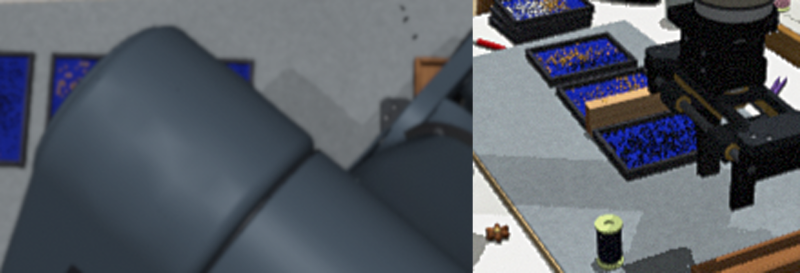

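```bash

python3 -m jog '-36 33 -15 0 0 0 50; -36 33 -15 0 0 0 50; -36 33 -15 0 0 0 50; -36 33 -15 0 0 0 50; -36 33 -15 0 0 0 50; 0 0 0 0 0 0 50' | grep -E "force|time|pos"
python3 chk.py
python3 look.py laid2 170 160 430 310 220 150 400 300
```

```text
time_s: 24.45
position: [0.2996, -0.4485, 0.2477]
force: [0.4, 0.3, 0.1]
grasp_force: 0.0
row_tray top [0.5881 0.109  1.5158] 86.85 bg 121.0 med 0.81
loose_tray top [ 0.5793 -0.0199  1.4947] 85.64 bg 121.0 med 0.36
  rel [-0.1292  0.0018 -0.0212]
row_tray side [0.6163 0.1299 1.832 ] 104.97 bg 14.0 med 1.48
loose_tray side [ 0.5721 -0.0105  1.4876] 85.23 bg 40.0 med 3.5
  rel [-0.1242  0.0789 -0.3444]
row_tray [0.5901 0.1125 1.4933 0.018 ] deg 85.56 med px 1.22 ['top']
loose_tray [ 0.5526 -0.2037  6.3927  0.018 ] deg 366.27 med px 14.19 ['top', 'side']
spacer [0.5847 0.0445 1.4948 0.018 ] deg 85.65 med px 0.43 ['top', 'side']
cradle [ 0.5593 -0.2862  1.4969  0.018 ] deg 85.76 med px 0.55 ['top', 'side']
spool not found ('top', 'side')
```

View pics/laid2.png

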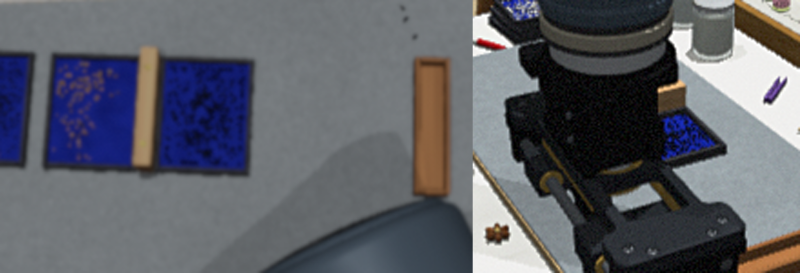

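The tray is square (0.3° off), level within about 2 mm and snug to the bar. Now I go to take the bar.

```bash
python3 go.py .5847 .0448 .15 -94.1
```

```text
t 25.85 pos [ 0.3015 -0.4454  0.2464] yaw -94.09 tilt [ 0. -0. -1.] F [-0.5  0.1 -0.1] open 50.0 gf 0.0
shift mm [ 247.5 -509.1   96.4] az 0.0002
```

```bash

python3 -m jog '22.5 -46.3 0 0 0 0 50; 22.5 -46.3 0 0 0 0 50; 22.5 -46.3 0 0 0 0 50; 22.5 -46.3 0 0 0 0 50; 22.5 -46.3 0 0 0 0 50; 22.5 -46.3 19 0 0 0 50; 22.5 -46.3 19 0 0 0 50; 22.5 -46.3 19 0 0 0 50; 22.5 -46.3 19 0 0 0 50; 22.5 -46.3 19 0 0 0 50; 22.5 -46.3 0 0 0 0 50; 0 0 0 0 0 0 50' | grep -E "force|time|pos"
python3 -m jog '0 0 0 0 0 0 50; 0 0 0 0 0 0 50' | grep time
python3 go.py .5847 .0448 .064 -94.1
```

```text
time_s: 27.35
position: [0.5863, 0.0481, 0.151]
force: [0.0, -1.1, -0.1]
grasp_force: 0.0
time_s: 27.6
t 27.6 pos [0.584  0.0438 0.1515] yaw -94.17 tilt [-6.e-04 -2.e-04 -1.e+00] F [-0.2 -0.4 -0. ] open 49.7 gf 0.0
shift mm [ 0.7 -1.  87.5] az -0.0012
```

```bash

python3 -m jog '0.7 -1 40 0 0 0 50; 0 0 30 0 0 0 50; 0 0 12 0 0 0 50; 0 0 5 0 0 0 50; 0 0 0 0 0 0 50; 0 0 0 0 0 0 50' | grep -E "force|time|pos"
python3 go.py .5847 .0448 .064 -94.1
```

```text
time_s: 28.35
position: [0.5862, 0.0458, 0.0654]
force: [0.5, -0.0, 0.1]
grasp_force: 0.0
t 28.35 pos [0.5862 0.0458 0.0654] yaw -94.09 tilt [ 2.1e-03 -3.0e-04 -1.0e+00] F [ 0.5 -0.   0.1] open 49.9 gf 0.0
shift mm [-1.4  1.1  1.4] az 0.0003
```

```bash

python3 -m jog '0 0 1 0 0 0 50; 0 0 0 0 0 0 30; 0 0 0 0 0 0 30; 0 0 0 0 0 0 30' | grep -E "force|time|pos"
python3 go.py .5847 .0448 .064 -94.1
```

```text
time_s: 28.85
position: [0.5854, 0.046, 0.0634]
force: [-0.7, 0.3, 0.4]
grasp_force: 0.0
t 28.85 pos [0.5854 0.046  0.0634] yaw -94.07 tilt [ 0. -0. -1.] F [-0.7  0.3  0.4] open 32.2 gf 0.0
shift mm [-0.6  1.3 -0.6] az 0.0005
```

```bash

python3 -m jog '0 1.2 0 0 0 0 26; 0 0 0 0 0 0 24; 0 0 0 0 0 0 22; 0 0 0 0 0 0 20.5; 0 0 0 0 0 0 15; 0 0 0 0 0 0 15; 0 0 0 0 0 0 15' | grep -E "force|time|pos|open"
python3 go.py .5847 .0448 .064 -94.1
```

```text
time_s: 29.72
position: [0.5853, 0.0448, 0.0633]
force: [-0.1, 0.5, -0.5]
opening: 0.225
grasp_force: 30.0
t 29.73 pos [0.5853 0.0448 0.0633] yaw -94.08 tilt [-0.  0. -1.] F [-0.1  0.5 -0.5] open 19.6 gf 30.0
shift mm [-0.6  0.1 -0.7] az 0.0004
```

```bash

python3 -m jog '0 0 -3 0 0 0 15; 0 0 -6 0 0 0 15; 0 0 -12 0 0 0 15; 0 0 -20 0 0 0 15; 0 0 -20 0 0 0 15; 0 0 -20 0 0 0 15; 0 0 0 0 0 0 15' | grep -E "force|time|pos|open"
python3 go.py .5593 -.2862 .1 -94.0
```

```text
time_s: 30.6
position: [0.5868, 0.0446, 0.1467]
force: [0.5, 0.0, -1.4]
opening: 0.229
grasp_force: 30.0
t 30.6 pos [0.5868 0.0446 0.1467] yaw -94.08 tilt [ 5.e-03 -7.e-04 -1.e+00] F [ 0.5  0.  -1.4] open 19.9 gf 30.0
shift mm [ -4.1 331.9  46.8] az -0.0013
```

```bash

python3 -m jog '-0.3 20 0 0 0 0 15; -0.3 37 0 0 0 0 15; -0.3 45 0 0 0 0 15; -0.3 45 0 0 0 0 15; -0.3 45 0 0 0 0 15; -0.3 45 0 0 0 0 15; -0.3 40 0 0 0 0 15; -0.3 35 0 0 0 0 15; 0 20 20 0 0 0 15; 0 0 20 0 0 0 15; 0 0 0 0 0 0 15; 0 0 0 0 0 0 15' | grep -E "force|time|pos|open"
python3 go.py .5593 -.2862 .0675 -94.0
python3 look.py crad 370 170 490 290 300 230 480 380
python3 chk.py 2>&1 | grep -v side
```

```text
time_s: 32.1
position: [0.559, -0.2856, 0.1036]
force: [0.4, -0.6, -0.1]
opening: 0.226
grasp_force: 30.0
t 32.1 pos [ 0.559  -0.2856  0.1036] yaw -94.05 tilt [-0.0012  0.001  -1.    ] F [ 0.4 -0.6 -0.1] open 19.6 gf 30.0
shift mm [ 0.4  0.6 36.1] az -0.0008
row_tray top [0.5802 0.103  1.5208] 87.13 bg 75.0 med 1.72
loose_tray top [ 0.5863 -0.0308  1.1107] 63.64 bg 67.0 med 0.91
  rel [-0.1334 -0.0128 -0.41  ]
  rel [-0.142   0.0014 -0.0065]
```

View pics/crad.png

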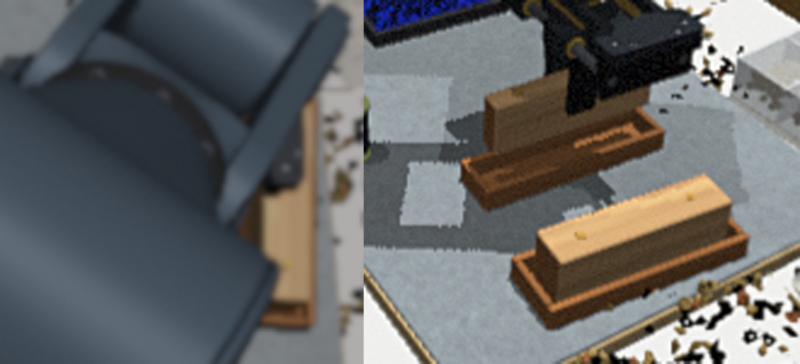

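The bar hangs parallel over its cradle, so I lower it with a force check at the rim.

```bash

python3 -m jog '0 0.5 12 0 0 0 15; 0 0 6 0 0 0 15; 0 0 4 0 0 0 15; 0 0 3 0 0 0 15; 0 0 0 0 0 0 15; 0 0 0 0 0 0 15' | grep -E "force|time|pos|open"
python3 go.py .5593 -.2862 .0675 -94.0
```

```text
time_s: 34.25
position: [0.5594, -0.2868, 0.0795]
force: [-0.1, 1.1, -1.1]
opening: 0.227
grasp_force: 30.0
t 34.25 pos [ 0.5594 -0.2868  0.0795] yaw -94.08 tilt [ 3.e-04 -3.e-04 -1.e+00] F [-0.1  1.1 -1.1] open 19.7 gf 30.0
shift mm [-0.2 -0.6 12. ] az -0.0014
```

Past the rim and free of contact. I lower it to the floor.

```bash

python3 -m jog '0 0 5 0 0 0 15; 0 0 4 0 0 0 15; 0 0 2 0 0 0 15; 0 0 0 0 0 0 15' | grep -E "force|time|pos|open"
python3 -m jog '0 0 1 0 0 0 15; 0 0 0 0 0 0 15' | grep -E "force|time|pos|open"
```

```text
time_s: 34.75
position: [0.5591, -0.2866, 0.068]
force: [-0.5, -0.1, -0.8]
opening: 0.229
grasp_force: 30.0
time_s: 35.0
position: [0.5593, -0.2868, 0.0674]
force: [0.2, -0.2, -1.5]
opening: 0.225
grasp_force: 30.0
```

```bash

python3 -m jog '0 0 0 0 0 0 30; 0 0 0 0 0 0 40; 0 0 0 0 0 0 40; 0 0 0 0 0 0 40; 0 0 -8 0 0 0 40; 0 0 -25 0 0 0 40; 0 0 -40 0 0 0 40; 0 0 -50 0 0 0 40; 0 0 -20 0 0 0 40; -15 -50 0 0 0 0 40; -15 -50 0 0 0 0 40; -15 -50 0 0 0 0 40' | grep -E "force|time|pos|open"
python3 -m jog '-20 -50 0 0 0 0 40; -20 -50 0 0 0 0 40; -20 -50 0 0 0 0 40; -20 -50 0 0 0 0 40; -20 -50 0 0 0 0 40; -20 -50 0 0 0 0 40; -20 -50 0 0 0 0 40; -20 -50 0 0 0 0 40; -20 -50 0 0 0 0 40; -20 -50 0 0 0 0 40; -20 -50 0 0 0 0 40; -20 -50 0 0 0 0 40' | grep -E "force|time|pos|open"
python3 -m jog '-20 -50 0 0 0 0 40; -20 -50 0 0 0 0 40; 0 0 0 0 0 0 40; 0 0 0 0 0 0 40;0 0 0 0 0 0 40' | grep -E "force|time|pos|open"
python3 chk.py
python3 look.py end 120 150 490 330 190 150 500 380
```

```text
time_s: 36.5
position: [0.5246, -0.1326, 0.2111]
force: [-0.8, -0.8, 0.6]
opening: 0.458
grasp_force: 0.0
time_s: 38.0
position: [0.3277, 0.4834, 0.2111]
force: [1.4, -0.3, 0.3]
opening: 0.46
grasp_force: 0.0
time_s: 38.62
position: [0.296, 0.5829, 0.2105]
force: [-0.4, 0.9, 0.2]
opening: 0.456
grasp_force: 0.0
row_tray top [0.5881 0.1092 1.4995] 85.91 bg 100.0 med 0.69
loose_tray top [ 0.5794 -0.0225  1.5045] 86.2 bg 99.0 med 0.72
  rel [-0.1319 -0.0007  0.005 ]
row_tray side [0.5948 0.1275 1.5495] 88.78 bg 41.0 med 0.94
loose_tray side [ 0.5815 -0.0163  1.4976] 85.81 bg 160.0 med 0.44
  rel [-0.144   0.0102 -0.0519]
row_tray [0.5895 0.1104 1.5046 0.018 ] deg 86.21 med px 0.61 ['top', 'side']
loose_tray [ 0.5802 -0.0213  1.5007  0.018 ] deg 85.99 med px 0.59 ['top', 'side']
spacer [ 0.561  -0.2859  1.5046  0.018 ] deg 86.21 med px 1.52 ['top', 'side']
cradle [ 0.5593 -0.2863  1.5057  0.018 ] deg 86.27 med px 0.61 ['top', 'side']
spool [ 0.4215 -0.192   1.095   0.018 ] deg 62.74 med px 0.76 ['top', 'side']
```

View pics/end.png

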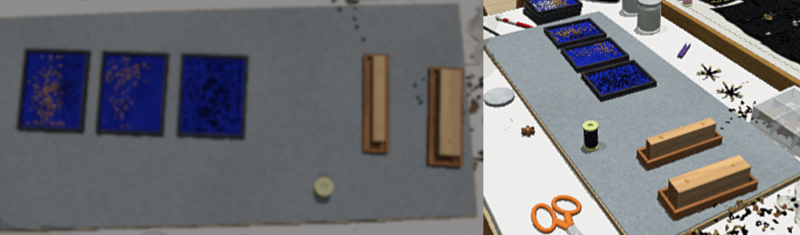

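The final picture shows three evenly gapped trays, the spacer upright in its own cradle, and the wide bar and spool where they were. The tray measures −131.9 mm and −0.7 mm in the row tray's frame, 0.005 rad off parallel.

```bash
python3 -c "
from rig import *
print(hand_in())"
```

```text
the job is handed in; nothing more can be done
None
```

I handed the job in at about 39 s; no verdict came back, but by my last camera fit the tray lies 131.9 mm along the row (target 132), under 1 mm off level and 0.005 rad off parallel, with the spacer upright in its own cradle, the wide bar in its cradle and the spool standing.

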